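# Stack the vial tray on the dish tray in its carrier

### The arm

A 7-joint arm with a two-finger parallel gripper is mounted at the origin on a cart in front of the work surface, level with it; the furniture and walls round the work are solid. World frame = base frame: x ahead of the robot, y to its left, z up, the work surface at z = 0. Lengths are in m, angles in degrees, forces in N, time in s.
With the tool pointing down it reaches from about 0.425 to 0.875 m from the base axis. Payload 4.7 kg.
Tool frame: the origin (TCP) lies midway between the tips of the shut fingers; the grasp point (between the pads) lies 19 mm behind it; z points along the fingers, y is the direction in which the jaws open and shut (so a half turn about z gives the same grasp; the last joint's range is limited). The gripper opens to 87 mm and grips with 3 to 60 N. Pads are 19 mm wide; open, the fingers measure 117 mm over their backs; the gripper's body (75 mm by 190 mm) begins 51 mm behind the grasp point.
Start: joints at [-66.858, 18.392, -4.016, 83.108, 1.295, 78.541, -3.26], TCP at [0.247, 0.601, 0.223] pointing down, gripper open.
Joint ranges: [-163.93, 163.93], [-17.29, 119.83], [-79.2, 71.16], [3.27, 140.29], [-89.18, 269.18], [5.43, 117.66], [-154.24, 154.24]. Speed limits (degrees/s): [147.25, 147.25, 180, 180, 180, 180, 180].

### API

Orientations are given as [roll, pitch, yaw] about the fixed x, y, z axes, in that order (R = Rz(yaw) Ry(pitch) Rx(roll)).
In Python, from cell import env gives the robot as it stands. The module is installed in compiled form; this text tells all that it offers.
- The arm moves only by the tool servo_tool, never from a script. Its argument "plan" is a list of rows, each a list of 3 entries, a list of its own where there are three numbers: the opening, from 0 (shut) to 1 (fully open), then the shift along the tool's x, y, z in cm, then the turn, a rotation vector about the tool's x, y, z in degrees. A call has 1 to 20 rows; each row shifts and turns the pose as measured when the row begins, along the tool's axes as they then stand; what a row does not reach is not made up. A row lasts 1/12 s, in which the tool goes at most 41.7 mm and 7.16 degrees, less where a joint would pass 70% of its speed; a pose out of reach is approached as far as the arm can. A call is refused whole if a number of a shift passes 4.17 or a number of a turn 7.16, either way. A call with a gripper value outside its range is refused whole. The fingers move at their own pace and stop on an object; "force" is the grip in N (left out, the last holds). Time passes only in rows, so rows that do not move let the fingers close. It gives the time, the measured TCP pose, the force and the opening at its end, in the units of the state.
- env.get_obs(): the state, without advancing time (a new reading comes with each control period).
- env.read_camera(name): name is "scene" or "top" or "wrist"; returns a dict with "image" (480x640x3 uint8, blue, green, red), "fx", "fy", "cx", "cy" (pixels), "rvec" (rotation vector, rad) and "tvec" (3), from world to camera coordinates, as OpenCV has them; the wrist camera has in their place "T_tool_cam" (4x4, takes a point from camera to tool coordinates, whose origin is the TCP and whose axes are the flange's). Camera axes: x right, y down, z forward; pixel columns grow to the right and rows downward; lengths in m; the calibration is good to about 2 mm. The wrist camera is an equidistant fisheye: a pixel r from the principal point sees the ray r / f radians off the axis. A picture is of the moment at which its call begins: read the wrist's pose just before it. There is no depth.
- env.sign_off(): hands the job in, once; it reports no verdict.
The state is a dict: "time_s": time; "qpos": joint angles; "joint_velocities": joint speeds; "effort": joint torques, N m; "tool_pos": TCP position; "tool_rot": TCP orientation; "force": force on the tool from outside, world axes, zero at the start; "wrist_torque": the same for the moment, N m; "grip_width": finger opening in m.
Only numpy, scipy, OpenCV 4.12 (cv2) and the standard library are available. Lean on these libraries where they do the work, as an engineer would, in place of code of your own. Each camera call takes 0.05 s, during which the arm holds its last target. There are 200 camera calls.

### The job

Pick up the loose vial tray by its handle and stack it on the lower tray that is clamped in the aluminium carrier, long sides matching, so that all four corner lugs drop into the lower tray's sockets and it sits fully home, flat on the rails; then let go. Keep the tray level and be gentle: never press it on the lower tray or the carrier with more than 25 N (where exactly the lower tray is clamped along the carrier has to be felt out). Do not disturb the other things on the bench.

Things in the scene. Friction and masses are not known exactly. Their poses are not given: they have to be found in the camera images.
- tray: Loose upper tray, grey, 176 mm (x) by 138 mm (y), 0.4 to 0.7 kg; four capped vials fixed in black foam near its corners (tops at z = 80 mm). Origin: tray centre in plan, at the level of its lug tips; z up; it stands on four lugs. Underside of its floor z = 12 mm, foam top 35 mm. Half a turn about z makes no difference to the fit.
- handle (a point): Centre of the tray's carrying handle, 78 mm above the tray origin: a level bar along the tray's x, 104 mm long, 16 mm wide (y), 18 mm high, free all round between its two posts, which stand under it 42 mm either side of the centre (12 mm thick).
- lug (a point): Tip of one of the tray's four corner lugs, round, 14 mm diameter, 12 mm long, tip edge slightly chamfered; they stand at x = +-62, y = +-56 mm from the tray origin, tips at z = 0.
- carrier: Aluminium carrier fixed to the bench, 258 (x) by 170 mm (y), lip to z = 26 mm; its plate reaches from x = -110 to 148 mm. Origin on its underside, z up. In it, square and central in y, lies the grey lower tray, 204 (x) by 140 mm. Its middle would be at x = 0 against the -x lip, but it is clamped 4 to 36 mm from there towards +x: not measured, see or feel it. The clamp holds 25 N; pads under it give 1 mm per 10 N.
- rail_level (a point): Point of the carrier (fixed to it, above its origin, z = 56 mm) level with the tops of the lower tray's two flat rails. They run along x, 28 mm wide, centred at y = +-56 mm. Each has two square sockets, 16 mm wide, 14 deep, 62 mm either side of the lower tray's own middle. Tray origin at this level: lugs stand on the rails; 12 mm lower: fully home, floor flat on the rails.
- stray_vial: Bystander, leave alone: screw-cap glass vial, black cap, 26 mm across, 56 tall. Origin: centre of its underside.
- dropper: Bystander, leave alone: brown glass dropper bottle with black cap, 35 mm across, 76 tall. Origin: centre of its underside.
- ink_pot: Bystander, leave alone: squat screw-lid pot with black lid, 56 mm across, 63 tall. Origin: centre of its underside.
- dish: Bystander, leave alone: white porcelain evaporating dish with a spout, 85 by 90 mm, 31 tall. Origin: centre of its underside.
- small_weight: Bystander, leave alone: small brass check weight with a knob, 19 mm across, 21 tall. Origin: centre of its underside.

How it is judged (in metres and radians):
On the way, in this order (a step that is already met when the one before it is completed fails the run):
1. the vial tray is lifted clear of the bench, its lug tips more than 70 mm above it (height (world z) of tray above 0.07 m), for 0.1 s.
2. the vial tray sits fully home on the lower tray, all lugs in the sockets (z of tray in the frame of carrier between 0.0405 and 0.0465 m and x of tray in the frame of carrier between 0.001 and 0.039 m and y of tray in the frame of carrier between -0.005 and 0.005 m and angle between the x axis of tray and the x axis of carrier, either way round below 0.05 rad and angle between tray's own z axis and vertical below 0.03 rad), for 0.3 s.
At the end, for the whole second after the job is handed in: The vial tray rests, released and still, on the lower tray with all lugs in the sockets: origin at carrier z = 40.5 to 46.5 mm (home is 44), carrier y within 5 mm of 0, carrier x 1 to 39 mm, long axes within 0.05 rad either way round, tilt under 0.03 rad (all of step 2 and linear speed of tray below 0.02 m/s and angular speed of tray below 0.1 rad/s); the robot touches nothing.
It fails at once if the vial tray is pressed on the carrier or the lower tray in it with more than 25 N (contact force between tray and carrier above 25 N).
It fails at once if the vial tray is tilted more than 0.35 rad (angle between tray's own z axis and vertical above 0.35 rad).
It fails at once if a bystander is shoved more than 25 mm or tipped (distance of any of stray_vial, dropper, ink_pot, dish, small_weight from where it was at the start of the episode above 0.025 m or angle between any of stray_vial, dropper, ink_pot, dish, small_weight's own z axis and vertical above 0.4 rad).
It also fails if it takes over 72 s, if anything falls off the work surface, if the arm or the gripper's body presses on something with over 40 N, if the wrist force passes 120 N, or if a joint passes its speed limit or range.

## Working session

There is one attempt and no reset: what is moved stays moved. The work goes in short steps, Python scripts to look and compute and a tool call to move; the robot and the scene stay as the last step left them, time stands still between calls to the robot, and variables do not carry over. Pictures are saved under pics/ and viewed, about 8 in all and at most 12, crops included, and the job is handed in when it is done.

Besides the shell and the picture viewer there is one more tool, called after "Call:" as a command line: name --argument value ..., lists and objects as JSON in quotes. servo_tool: Moves the arm, as the interface text tells. Its arguments: {"type":"object","properties":{"plan":{"type":"array"},"force":{"type":"number"}},"required":["plan"]}

```bash
mkdir -p pics; cat > h.py <<'E'
import numpy as np, cv2
from cell import env
def ray(c,u,v):
    R=cv2.Rodrigues(np.array(c["rvec"],float))[0]; t=np.array(c["tvec"],float).ravel()
    d=R.T@np.array([(u-c["cx"])/c["fx"],(v-c["cy"])/c["fy"],1]); return -R.T@t,d
def onz(c,u,v,z):
    o,d=ray(c,u,v); return o+d*(z-o[2])/d[2]
def proj(c,P):
    R=cv2.Rodrigues(np.array(c["rvec"],float))[0]; p=R@np.array(P,float)+np.array(c["tvec"],float).ravel()
    return c["fx"]*p[0]/p[2]+c["cx"],c["fy"]*p[1]/p[2]+c["cy"]
E
python3 - <<'E'
from h import *
print(env.get_obs())
for n in("top","scene"):
    c=env.read_camera(n); cv2.imwrite(f"pics/{n}0.png",c["image"]); print(n,[c[k] for k in c if k!="image"], ray(c,320,240))
E
```

```text
{'time_s': 0.0, 'qpos': array([-66.8590781 ,  18.43920147,  -4.01620987,  83.17493784,
         1.29567196,  78.54071473,  -3.25937646]), 'joint_velocities': array([-0.045757  ,  0.04596064, -0.02762071, -0.08040852, -0.06653198,
        0.03257982,  0.03350189]), 'effort': array([ 1.11997970e-04, -4.91273975e+01, -4.04015249e-01, -3.12527668e+01,
       -6.38532895e-02,  4.40177252e-02,  1.76597218e-04]), 'tool_pos': array([0.24682707, 0.60071287, 0.22145969]), 'tool_rot': array([-1.79890430e+02,  6.20054278e-03,  1.57670236e+02]), 'force': array([-0.19624378, -0.35994803,  0.13903795]), 'wrist_torque': array([ 0.01861311, -0.00837443, -0.00206363]), 'grip_width': 0.08718250024412072}
top [464.28594177898, 464.28594177898, 318.6181338529955, 241.55299603618872, array([ 2.18921451, -2.21593787,  0.0739503 ]), array([0.10898741, 0.62683364, 1.12920464])] (array([0.56898633, 0.11930642, 1.15841372]), array([ 0.05495521, -0.01868097, -0.99832409]))
scene [479.7995848170084, 479.7995848170084, 311.81718041377343, 243.56398891681508, array([ 2.26610704, -0.58188385,  0.23345183]), array([-0.48948823,  0.32697465,  0.81142778])] (array([ 0.26500922, -0.55924999,  0.78862903]), array([ 0.35636578,  0.63932958, -0.68162098]))
```

View pics/top0.png

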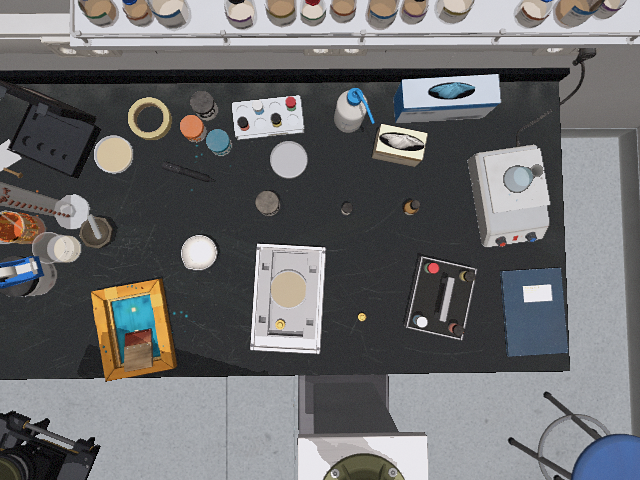

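View pics/scene0.png

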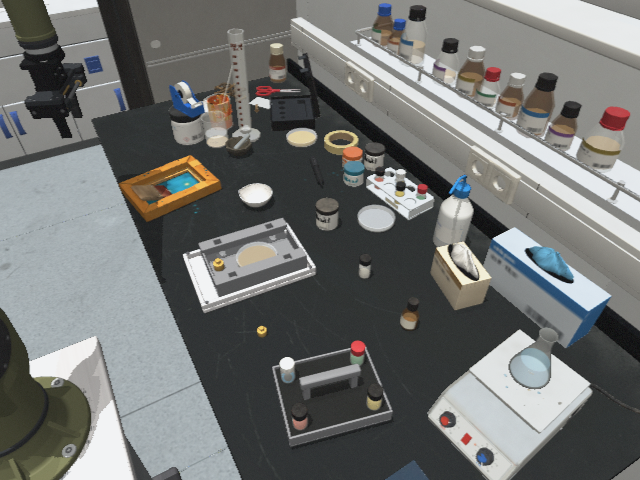

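```bash
python3 - <<'E'
import cv2
i=cv2.imread("pics/top0.png")
a=cv2.resize(i[235:360,240:340],None,fx=4,fy=4.4,interpolation=cv2.INTER_CUBIC) if 0 else cv2.resize(i[237:362,240:335],None,fx=4.2,fy=4.2,interpolation=cv2.INTER_CUBIC)
b=cv2.resize(i[237:362,395:490],None,fx=4.2,fy=4.2,interpolation=cv2.INTER_CUBIC)
cv2.imwrite("pics/crop.png",cv2.hconcat([a,b]))
E
```

```text
(no output)
```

View pics/crop.png

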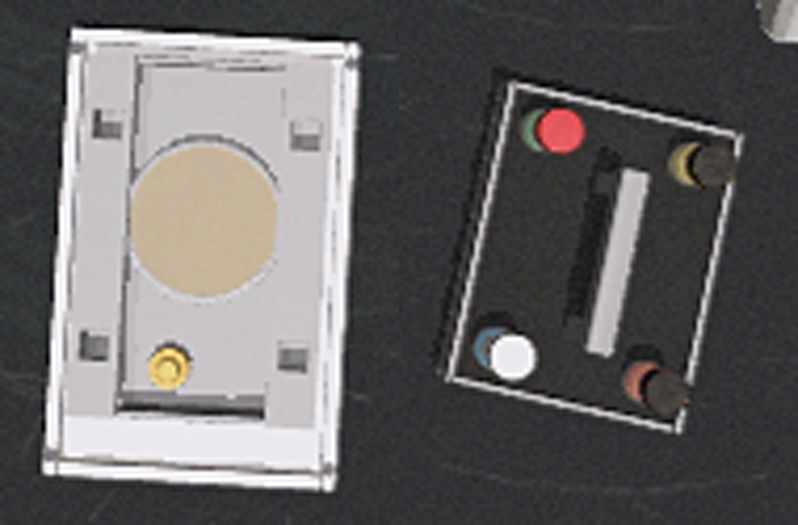

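```bash
python3 - <<'E'
from h import *
c=env.read_camera("top")
f=lambda x,y:((x+.5)/4.2-.5+240,(y+.5)/4.2-.5+237)
S=np.array([onz(c,*f(*p),.056) for p in [(107,124),(306,134),(94,346),(293,357)]]); print(S.round(4),S.mean(0))
for a,b in((0,2),(1,3),(0,1),(2,3)):
    d=S[a]-S[b]; print(np.hypot(*d[:2]),np.degrees(np.arctan2(d[1],d[0])))
L=np.array([onz(c,*f(*p),.026) for p in [(73,30),(360,45),(45,475),(333,490)]]); print(L.round(4),L.mean(0))
for a,b in((0,2),(1,3),(0,1),(2,3)):
    d=L[a]-L[b]; print(np.hypot(*d[:2]),np.degrees(np.arctan2(d[1],d[0])))
g=lambda x,y:f(x-399+155*4.2,y)
H=np.array([onz(c,*g(*p),.087) for p in [(635,170),(600,354)]]);d=H[0]-H[1];print(H,H.mean(0),np.hypot(*d[:2]),np.degrees(np.arctan2(d[1],d[0])))
# check scene reprojection of handle
s=env.read_camera("scene")
print([proj(s,h) for h in H],[proj(s,h) for h in S])
T=env.read_camera("wrist");print(T["T_tool_cam"],T["fx"],T["cx"],T["cy"])
E
```

```text
[[0.5692 0.2294 0.056 ]
 [0.5622 0.1174 0.056 ]
 [0.4451 0.2375 0.056 ]
 [0.4374 0.1261 0.056 ]] [0.50346749 0.17762434 0.056     ]
0.12438061497227126 -3.7272795480494776
0.12509635888710494 -4.019957163531627
0.1122996434526215 86.40507512758604
0.11166125667272622 86.03940501158128
[[0.6239 0.2518 0.026 ]
 [0.6132 0.0853 0.026 ]
 [0.3687 0.2693 0.026 ]
 [0.3577 0.1042 0.026 ]] [0.49088315 0.17764714 0.026     ]
0.25583772045430003 -3.9149566086759715
0.2562786243210985 -4.231029604195773
0.16680829900876007 86.32334050331211
0.16539329803582456 86.17399090320804
[[ 0.53855037 -0.20208004  0.087     ]
 [ 0.43833345 -0.18008355  0.087     ]] [ 0.48844191 -0.1910818   0.087     ] 0.10260251953583904 -12.379476948066163
[(np.float64(358.99520468245044), np.float64(365.2733025499382)), (np.float64(299.8975700872552), np.float64(380.868699136563))] [(np.float64(268.9971575106843), np.float64(225.311804887941)), (np.float64(287.75436675863637), np.float64(256.1128133640855)), (np.float64(217.19566328932785), np.float64(241.10207663170607)), (np.float64(232.37231958794376), np.float64(274.114444948697))]
[[ 8.12121257e-04 -9.56762455e-01 -2.90869292e-01  7.97717078e-02]
 [ 9.99999564e-01  6.42664589e-04  6.78117485e-04 -5.82224685e-04]
 [-4.61865956e-04 -2.90869716e-01  9.56762559e-01 -1.63016385e-01]
 [ 0.00000000e+00  0.00000000e+00  0.00000000e+00  1.00000000e+00]] 371.64829954431775 316.1823989886759 240.09363891371459
```

Call:
servo_tool --plan '[[1,[0,0,0],[0,0,-5]],[1,[0,0,0],[0,0,-5]],[1,[-2.6,-2.7,0],[0,0,0]],[1,[-2.6,-2.7,0],[0,0,0]],[1,[-2.6,-2.7,0],[0,0,0]],[1,[-2.6,-2.7,0],[0,0,0]],[1,[-2.6,-2.7,0],[0,0,0]],[1,[-2.6,-2.7,0],[0,0,0]],[1,[-2.6,-2.7,0],[0,0,0]],[1,[-2.6,-2.7,0],[0,0,0]],[1,[-2.6,-2.7,0],[0,0,0]],[1,[-2.6,-2.7,0],[0,0,0]],[1,[-2.6,-2.7,0],[0,0,0]]]'

```text
time_s: 1.33
tool_pos: [0.4673, 0.2471, 0.2176]
tool_rot: [179.9, -0.4, 169.4]
force: [1.0, 0.4, 0.1]
grip_width: 0.087
```

```bash
cat >> h.py <<'E'
from scipy.spatial.transform import Rotation as Ro
def go(p,yaw):
    o=env.get_obs(); R=Ro.from_euler("xyz",o["tool_rot"],degrees=True)
    print("t",round(o["time_s"],2),"pos",o["tool_pos"].round(4),"rot",o["tool_rot"].round(2),"F",o["force"].round(1),"M",o["wrist_torque"].round(2),"w",round(o["grip_width"],4))
    print("shift cm",(R.inv().apply(np.array(p)-o["tool_pos"])*100).round(2),"turn",(R.inv()*Ro.from_euler("xyz",[180,0,yaw],degrees=True)).as_rotvec(degrees=True).round(2))
E
python3 -c "
from h import *
go([.488,-.191,.18],167.6)"
```

```text
t 1.33 pos [0.4673 0.2471 0.2176] rot [179.89  -0.37 169.43] F [1.  0.4 0.1] M [ 0.01 -0.07  0.05] w 0.087
shift cm [-10.09 -42.7    3.61] turn [ 0.1  -0.38  1.83]
```

Rows track well. On to a point above the tray.

Call:
servo_tool --plan '[[1,[-0.9,-3.9,0.3],[0,0,1.8]],[1,[-0.8,-3.9,0.3],[0,0,0]],[1,[-0.8,-3.9,0.3],[0,0,0]],[1,[-0.8,-3.9,0.3],[0,0,0]],[1,[-0.8,-3.9,0.3],[0,0,0]],[1,[-0.8,-3.9,0.3],[0,0,0]],[1,[-0.8,-3.9,0.3],[0,0,0]],[1,[-0.8,-3.9,0.3],[0,0,0]],[1,[-0.8,-3.9,0.3],[0,0,0]],[1,[-0.8,-3.9,0.3],[0,0,0]],[1,[0,0,0],[0,0,0]],[1,[0,0,0],[0,0,0]]]'

```text
time_s: 2.33
tool_pos: [0.4617, -0.1785, 0.1866]
tool_rot: [179.8, 0.2, 166.6]
force: [0.7, 0.6, -0.5]
grip_width: 0.0869
```

```bash
python3 -c "
from h import *
go([.488,-.191,.18],167.6)
c=env.read_camera('wrist');cv2.imwrite('pics/w1.png',c['image'])"
```

```text
t 2.33 pos [ 0.4617 -0.1785  0.1866] rot [179.77   0.19 166.59] F [ 0.7  0.6 -0.5] M [ 0.04 -0.02 -0.01] w 0.0869
shift cm [-2.84 -0.61  0.67] turn [ 0.23  0.19 -1.01]
```

View pics/w1.png

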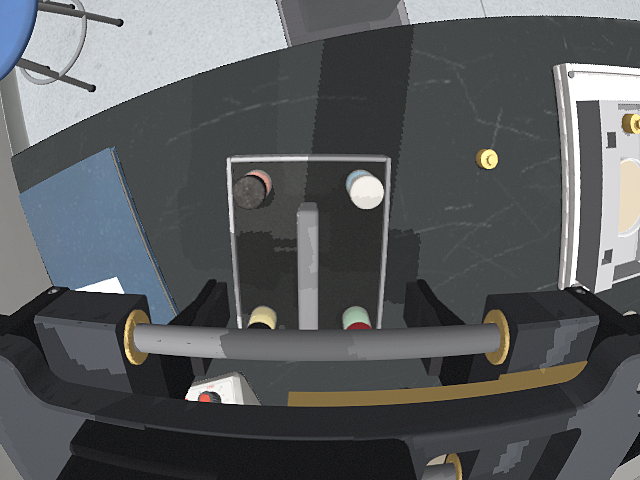

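The wrist view shows the handle end at about (308,206), running straight down to (309,330), midway between the fingers. I'll check that by rays.

```bash
cat >> h.py <<'E'
def wray(c,o,u,v):
    x,y=(u-c["cx"])/c["fx"],(v-c["cy"])/c["fy"]; r=np.hypot(x,y)
    d=np.array([x*np.sin(r)/r,y*np.sin(r)/r,np.cos(r)]); T=np.array(c["T_tool_cam"]); R=Ro.from_euler("xyz",o["tool_rot"],degrees=True)
    return R.apply(T[:3,3])+o["tool_pos"],R.apply(T[:3,:3]@d)
def wonz(c,o,u,v,z):
    p,d=wray(c,o,u,v); return p+d*(z-p[2])/d[2]
E
python3 -c "
from h import *
o=env.get_obs();c=env.read_camera('wrist')
A=wonz(c,o,308,208,.087);B=wonz(c,o,309,322,.087);d=B-A;print(A,B,np.degrees(np.arctan2(d[1],d[0])))
u=d/np.linalg.norm(d); print(A+u*.052)
go([.488,-.191,.18],167.6)"
```

```text
[ 0.43682494 -0.17967659  0.087     ] [ 0.52768014 -0.20117431  0.087     ] -13.31222140280206
[ 0.48742769 -0.19164997  0.087     ]
t 2.43 pos [ 0.4619 -0.1776  0.1867] rot [179.8    0.2  166.72] F [ 0.7  0.4 -0.1] M [-0.02 -0.    0.01] w 0.0868
shift cm [-2.84 -0.7   0.68] turn [ 0.2   0.2  -0.88]
```

Call:
servo_tool --plan '[[1,[-1.4,-0.35,0.3],[0.1,0.1,-0.3]],[1,[-1.4,-0.35,0.3],[0.1,0.1,-0.3]],[1,[0,0,0],[0,0,0]],[1,[0,0,2],[0,0,0]],[1,[0,0,2],[0,0,0]],[1,[0,0,0],[0,0,0]]]'

```text
time_s: 2.93
tool_pos: [0.4913, -0.1804, 0.1407]
tool_rot: [179.7, 0.1, 168.2]
force: [-0.7, 0.5, 0.3]
grip_width: 0.087
```

```bash
python3 -c "
from h import *
go([.488,-.191,.060],167.2)"
```

```text
t 2.93 pos [ 0.4913 -0.1804  0.1407] rot [1.7972e+02 8.0000e-02 1.6820e+02] F [-0.7  0.5  0.3] M [-0.01  0.04 -0.04] w 0.087
shift cm [ 0.11 -1.14  8.07] turn [0.28 0.08 1.  ]
```

Call:
servo_tool --plan '[[1,[0.1,-1.1,0],[0.3,0.1,1]],[1,[0,-0.1,0],[0,0,0]],[1,[0,0,2],[0,0,0]],[1,[0,0,0],[0,0,0]]]'

```text
time_s: 3.27
tool_pos: [0.4883, -0.1899, 0.1232]
tool_rot: [179.9, 0.1, 167.4]
force: [-0.6, 0.8, 0.4]
grip_width: 0.0872
```

```bash
python3 -c "
from h import *
go([.488,-.191,.060],167.2)"
```

```text
t 3.27 pos [ 0.4883 -0.1899  0.1232] rot [1.7995e+02 7.0000e-02 1.6738e+02] F [-0.6  0.8  0.4] M [0.07 0.12 0.05] w 0.0872
shift cm [ 0.02 -0.12  6.32] turn [0.05 0.07 0.18]
```

Call:
servo_tool --plan '[[1,[0,-0.1,2],[0,0,0.1]],[1,[0,0,2],[0,0,0]],[1,[0,0,1.9],[0,0,0]],[1,[0,0,0.4],[0,0,0]],[1,[0,0,0],[0,0,0]]]'

```text
time_s: 3.68
tool_pos: [0.4933, -0.192, 0.0668]
tool_rot: [179.8, 0.7, 167.2]
force: [-0.6, -0.1, 0.1]
grip_width: 0.087
```

```bash
python3 -c "
from h import *
go([.488,-.191,.060],167.2)"
```

```text
t 3.68 pos [ 0.4933 -0.192   0.0668] rot [179.83   0.7  167.25] F [-0.6 -0.1  0.1] M [-0.04  0.01 -0.01] w 0.087
shift cm [ 0.54 -0.02  0.67] turn [0.17 0.7  0.05]
```

Call:
servo_tool --plan '[[1,[0.5,0,0.6],[0.2,0.7,0]],[1,[0,0,0.1],[0,0,0]],[1,[0,0,0],[0,0,0]]]'

```text
time_s: 3.93
tool_pos: [0.4902, -0.1913, 0.063]
tool_rot: [-180.0, 0.2, 167.3]
force: [0.2, 0.1, 0.1]
grip_width: 0.087
```

```bash
python3 -c "
from h import *
go([.488,-.191,.059],167.2)"
```

```text
t 3.93 pos [ 0.4902 -0.1913  0.063 ] rot [-179.99    0.2   167.25] F [0.2 0.1 0.1] M [-0.01  0.03  0.07] w 0.087
shift cm [ 0.23 -0.02  0.4 ] turn [-0.01  0.2   0.05]
```

Call:
servo_tool --plan '[[1,[0.3,0,0.4],[0,0.2,0]],[1,[0.1,0,0.2],[0,0,0]],[0.4,[0,0,0],[0,0,0]],[0,[0,0,0],[0,0,0]],[0,[0,0,0],[0,0,0]],[0,[0,0,0],[0,0,0]],[0,[0,0,0],[0,0,0]],[0,[0,0,0],[0,0,0]],[0,[0,0,0],[0,0,0]]]' --force 45

```text
time_s: 4.68
tool_pos: [0.4876, -0.1907, 0.0589]
tool_rot: [180.0, 0.2, 167.3]
force: [-0.1, -0.0, 0.6]
grip_width: 0.0485
```

```bash
python3 -c "
from h import *
go([.488,-.191,.059],167.2)"
```

```text
t 4.68 pos [ 0.4876 -0.1907  0.0589] rot [179.97   0.21 167.26] F [-0.1 -0.   0.6] M [-0.02  0.04 -0.05] w 0.0485
shift cm [-0.04 -0.02 -0.01] turn [0.03 0.21 0.06]
```

Fingers are still closing.

Call:
servo_tool --plan '[[0,[0,0,0],[0,0,0]],[0,[0,0,0],[0,0,0]],[0,[0,0,0],[0,0,0]],[0,[0,0,0],[0,0,0]],[0,[0,0,0],[0,0,0]],[0,[0,0,0],[0,0,0]],[0,[0,0,0],[0,0,0]],[0,[0,0,0],[0,0,0]],[0,[0,0,0],[0,0,0]],[0,[0,0,0],[0,0,0]]]'

```text
time_s: 5.52
tool_pos: [0.4876, -0.1909, 0.0589]
tool_rot: [180.0, 0.2, 167.2]
force: [0.3, 0.7, -0.2]
grip_width: 0.0153
```

```bash
python3 -c "
from h import *
go([.488,-.191,.059],167.2)"
```

```text
t 5.52 pos [ 0.4876 -0.1909  0.0589] rot [179.98   0.21 167.21] F [ 0.3  0.7 -0.2] M [-0.02 -0.   -0.1 ] w 0.0153
shift cm [-0.04 -0.   -0.01] turn [0.02 0.21 0.01]
```

Call:
servo_tool --plan '[[0,[0,0,0],[0,0,0]],[0,[0,0,0],[0,0,0]],[0,[0,0,-0.5],[0,0,0]],[0,[0,0,-1],[0,0,0]],[0,[0,0,-2],[0,0,0]],[0,[0,0,-2],[0,0,0]],[0,[0,0,-2],[0,0,0]],[0,[0,0,-2],[0,0,0]],[0,[0,0,-2],[0,0,0]],[0,[0,0,-2],[0,0,0]],[0,[0,0,-1],[0,0,0]],[0,[0,0,0],[0,0,0]],[0,[0,0,0],[0,0,0]],[0,[0,0,0],[0,0,0]]]'

```text
time_s: 6.68
tool_pos: [0.4783, -0.1889, 0.2062]
tool_rot: [-180.0, -0.9, 167.2]
force: [-0.4, -0.2, -5.7]
grip_width: 0.0155
```

```bash
python3 -c "
from h import *
go([.5035,.1776,.18],176)
c=env.read_camera('scene');cv2.imwrite('pics/s1.png',c['image'][180:480])"
```

```text
t 6.68 pos [ 0.4783 -0.1889  0.2062] rot [-179.97   -0.93  167.15] F [-0.4 -0.2 -5.7] M [ 0.06 -0.01 -0.04] w 0.0155
shift cm [ 5.64 36.29  2.69] turn [ 0.04 -0.93 -8.85]
```

View pics/s1.png

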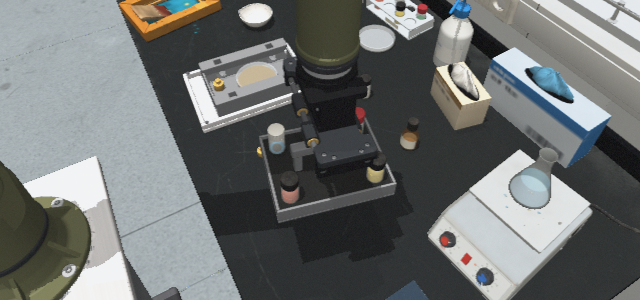

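Call:
servo_tool --plan '[[0,[0.3,1.5,0],[0,-0.5,-2]],[0,[0.3,3,0],[0,-0.4,-2]],[0,[0.3,3,0],[0,0,-2]],[0,[0.2,3,0],[0,0,-2]],[0,[0,3,0],[0,0,-1]],[0,[0,3,0],[0,0,0]],[0,[0,3,0],[0,0,0]],[0,[0,3,0],[0,0,0]],[0,[0,3,0],[0,0,0]],[0,[0,3,0],[0,0,0]],[0,[0,2.5,0],[0,0,0]],[0,[0,2,0],[0,0,0]],[0,[0,1,0],[0,0,0]],[0,[0,0,0],[0,0,0]],[0,[0,0,0],[0,0,0]]]'

```text
time_s: 7.98
tool_pos: [0.4836, 0.1696, 0.184]
tool_rot: [-179.4, -1.9, 177.0]
force: [0.4, -1.4, -5.5]
grip_width: 0.0153
```

```bash
python3 -c "
from h import *
go([.5035,.1776,.15],176)"
```

```text
t 7.98 pos [0.4836 0.1696 0.184 ] rot [-179.39   -1.86  177.03] F [ 0.4 -1.4 -5.5] M [ 0.   -0.04 -0.01] w 0.0153
shift cm [-2.05  0.94  3.32] turn [-0.63 -1.86  1.04]
```

Call:
servo_tool --plan '[[0,[-1,0.5,1],[-0.3,-0.9,0.5]],[0,[-1,0.5,1],[-0.3,-0.9,0.5]],[0,[0,0,1],[0,0,0]],[0,[0,0,0],[0,0,0]],[0,[0,0,0],[0,0,0]]]'

```text
time_s: 8.4
tool_pos: [0.5033, 0.1695, 0.1507]
tool_rot: [-179.7, -0.2, 175.5]
force: [-0.3, 0.9, -5.9]
grip_width: 0.0154
```

```bash
python3 -c "
from h import *
go([.5035,.1776,.15],176)"
```

```text
t 8.4 pos [0.5033 0.1695 0.1507] rot [-179.65   -0.21  175.54] F [-0.3  0.9 -5.9] M [0.03 0.01 0.08] w 0.0154
shift cm [0.04 0.81 0.07] turn [-0.35 -0.21 -0.46]
```

Call:
servo_tool --plan '[[0,[0,0.7,0],[-0.3,-0.2,-0.4]],[0,[0,0.2,0],[0,0,0]],[0,[0,0,0],[0,0,0]],[0,[0,0,0],[0,0,0]]]'

```text
time_s: 8.73
tool_pos: [0.5037, 0.1768, 0.1517]
tool_rot: [-180.0, -0.0, 175.8]
force: [0.1, 0.5, -5.3]
grip_width: 0.0155
```

```bash
python3 -c "
from h import *
go([.5035,.1776,.15],176)
w=env.read_camera('wrist')['image'];s=env.read_camera('scene')['image']
cv2.imwrite('pics/ws.png',cv2.vconcat([w[40:300],cv2.resize(s[140:340,140:380],None,fx=640/240,fy=640/240)])[:600])"
```

```text
t 8.73 pos [0.5037 0.1768 0.1517] rot [-1.7996e+02 -4.0000e-02  1.7581e+02] F [ 0.1  0.5 -5.3] M [ 0.05  0.01 -0.04] w 0.0155
shift cm [0.02 0.08 0.17] turn [-0.04 -0.04 -0.19]
```

View pics/ws.png

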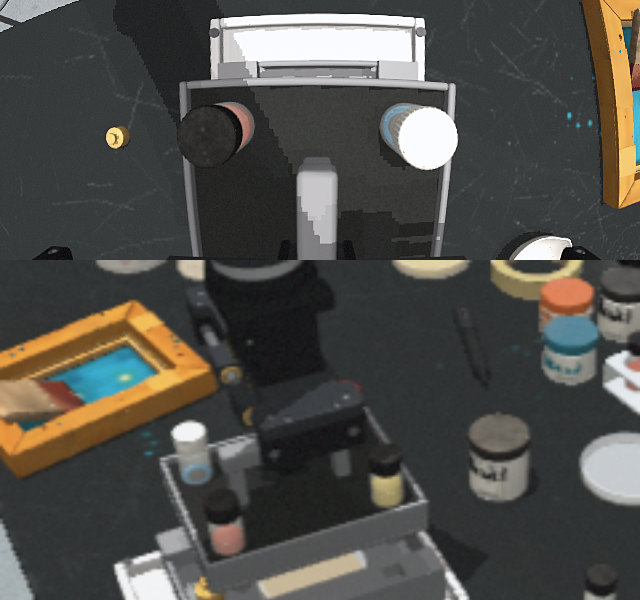

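```bash
python3 -c "
from h import *
o=env.get_obs();c=env.read_camera('wrist')
R=Ro.from_euler('xyz',o['tool_rot'],degrees=True)
t=lambda u,v,z:(R.inv().apply(wonz(c,o,u,v,o['tool_pos'][2]+z)-o['tool_pos'])*1000).round(1)
print('handle end',t(317,211,.028),t(298,211,.028),t(336,211,.028))
g=cv2.cvtColor(c['image'],cv2.COLOR_BGR2GRAY)
print(g[190:225,317])
for z in(.015,.02,.025): print('rim',t(181,125,-z),t(455,126,-z))
print('lower tray end', wonz(c,o,219,117,.056),wonz(c,o,418,118,.056),'lip',wonz(c,o,212,57,.026),wonz(c,o,425,57,.026))
go([.5035,.1776,.15],176)"
```

```text
handle end [ 50.2  -0.3 -28. ] [ 50.2  -7.3 -28. ] [ 50.2   6.8 -28. ]
[ 56  56  61  61  59  55  64  81  93  91  91  92  92  87  88  93  94  97
  98 100 116 135 160 177 181 186 191 193 195 199 198 197 198 198 198]
rim [ 85.  -67.2  15.1] [84.7 68.  15. ]
rim [ 85.1 -69.   20.1] [84.9 69.9 20. ]
rim [ 85.3 -70.9  25.1] [85.  71.8 25. ]
lower tray end [0.40773691 0.1150286  0.056     ] [0.41832703 0.25397161 0.056     ] lip [0.35658039 0.10531404 0.026     ] [0.36827274 0.27140267 0.026     ]
t 8.88 pos [0.5037 0.1767 0.1516] rot [-1.7995e+02 -4.0000e-02  1.7580e+02] F [-0.2 -0.5 -5.7] M [ 0.05  0.05 -0.01] w 0.0157
shift cm [0.03 0.09 0.16] turn [-0.05 -0.04 -0.2 ]
```

```bash
python3 -c "
from h import *
o=env.get_obs();c=env.read_camera('wrist')
g=cv2.cvtColor(c['image'],cv2.COLOR_BGR2GRAY)
print(g[88:128,238],g[88:128,400]);print(g[108,205:265],g[108,370:432])
for v in (101,103,105):
  a,b=wonz(c,o,219,v,.056),wonz(c,o,418,v,.056); print(a,b,(a+b)/2+.102*np.array([.9976,-.07,0]))"
```

```text
[206 207 209 207 208 207 208 208 209 209 207 208 212 202 135 143 146 146
 146 144 145 145 146 146 146 145 147 147 148 150 107 127 135 143 138 139
 133 126  73  33] [251 251 251 251 251 251 251 251 251 251 252 253 255 202 207 207 208 207
 208 209 207 208 207 207 207 207 207 207 207 209 213 166 176 189 203 198
 194 179 159  77]
[ 36  36  34  35  30  67 171 212 210 210 211 218 206 134 143 142 144 142
 143 144 143 145 144 145 145 144 146 145 145 146 145 145 145 145 146 146
 146 146 145 145 141 176 218 210 207 211 210 210 210 210 216 228  44  58
  48 222 202 194 173 109] [ 78 177 194 202 207 194 139  51  84 187 219 211 209 210 210 209 209 209
 209 209 209 208 208 208 208 208 209 207 208 208 207 208 207 207 208 207
 208 206 206 207 206 206 206 206 205 205 204 203 227 255 253 252 254 255
 225  79  58  62  65  63  64  60]
[0.39629948 0.11596671 0.056     ] [0.40614345 0.25454313 0.056     ] [0.50297666 0.17811492 0.056     ]
[0.39772704 0.11584598 0.056     ] [0.40757634 0.25445697 0.056     ] [0.50440689 0.17801148 0.056     ]
[0.39915329 0.115724   0.056     ] [0.40900811 0.25437232 0.056     ] [0.5058359  0.17790816 0.056     ]
```

Call:
servo_tool --plan '[[0,[0.15,0.15,1],[0,0,-0.2]],[0,[0,0,1],[0,0,0]],[0,[0,0,0],[0,0,0]],[0,[0,0,0],[0,0,0]]]'

```text
time_s: 9.27
tool_pos: [0.5019, 0.1784, 0.1293]
tool_rot: [-179.9, -0.1, 176.0]
force: [0.2, -0.0, -5.3]
grip_width: 0.0157
```

```bash
python3 -c "
from h import *
go([.5026,.178,.119],176)"
```

```text
t 9.27 pos [0.5019 0.1784 0.1293] rot [-1.7994e+02 -5.0000e-02  1.7604e+02] F [ 0.2 -0.  -5.3] M [ 0.07 -0.02 -0.03] w 0.0157
shift cm [-0.07 -0.04  1.03] turn [-0.06 -0.05  0.04]
```

Call:
servo_tool --plan '[[0,[-0.07,-0.04,0.4],[0,0,0]],[0,[0,0,0.4],[0,0,0]],[0,[0,0,0.2],[0,0,0]],[0,[0,0,0],[0,0,0]],[0,[0,0,0],[0,0,0]]]'

```text
time_s: 9.68
tool_pos: [0.5022, 0.1776, 0.1173]
tool_rot: [-179.9, -0.1, 176.0]
force: [0.1, -0.6, -6.4]
grip_width: 0.0157
```

```bash
python3 -c "
from h import *
go([.5026,.178,.115],176)"
```

```text
t 9.68 pos [0.5022 0.1776 0.1173] rot [-1.7988e+02 -1.4000e-01  1.7603e+02] F [ 0.1 -0.6 -6.4] M [ 0.04 -0.01 -0.04] w 0.0157
shift cm [-0.04  0.05  0.23] turn [-0.12 -0.14  0.03]
```

Call:
servo_tool --plan '[[0,[0,0.03,0.15],[-0.1,-0.1,0]],[0,[0,0,0.15],[0,0,0]],[0,[0,0,0],[0,0,0]]]'

```text
time_s: 9.93
tool_pos: [0.5026, 0.178, 0.1144]
tool_rot: [180.0, 0.0, 176.0]
force: [-0.6, 0.1, -5.1]
grip_width: 0.0155
```

Call:
servo_tool --plan '[[0,[0,0,0.15],[0,0,0]],[0,[0,0,0.15],[0,0,0]]]'

```text
time_s: 10.1
tool_pos: [0.503, 0.1782, 0.1118]
tool_rot: [180.0, 0.1, 176.0]
force: [-0.2, 0.4, -5.6]
grip_width: 0.0155
```

```bash
python3 -c "
from h import *
go([.5026,.178,.115],176)"
```

```text
t 10.1 pos [0.503  0.1782 0.1118] rot [1.7995e+02 7.0000e-02 1.7603e+02] F [-0.2  0.4 -5.6] M [-0.03  0.04 -0.05] w 0.0155
shift cm [ 0.04 -0.02 -0.32] turn [0.05 0.07 0.03]
```

Call:
servo_tool --plan '[[0,[0.03,0,0.15],[0,0,0]],[0,[0,0,0.15],[0,0,0]],[0,[0,0,0],[0,0,0]]]'

```text
time_s: 10.35
tool_pos: [0.5025, 0.1782, 0.1083]
tool_rot: [180.0, 0.1, 176.0]
force: [-0.4, -0.1, -6.0]
grip_width: 0.0155
```

Call:
servo_tool --plan '[[0,[0,0,0.15],[0,0,0]],[0,[0,0,0.15],[0,0,0]],[0,[0,0,0],[0,0,0]]]'

```text
time_s: 10.6
tool_pos: [0.5025, 0.1782, 0.1049]
tool_rot: [180.0, 0.1, 176.0]
force: [-0.5, -0.1, -5.5]
grip_width: 0.0155
```

```bash
python3 -c "
from h import *
go([.5026,.178,.103],176)"
```

```text
t 10.6 pos [0.5025 0.1782 0.1049] rot [1.7996e+02 6.0000e-02 1.7603e+02] F [-0.5 -0.1 -5.5] M [0.01 0.08 0.02] w 0.0155
shift cm [-0.01 -0.02  0.19] turn [0.04 0.06 0.03]
```

Lugs are well inside the sockets with no contact force. Last 2 mm in small steps.

Call:
servo_tool --plan '[[0,[0,0,0.08],[0,0,0]],[0,[0,0,0.08],[0,0,0]],[0,[0,0,0],[0,0,0]]]'

```text
time_s: 10.85
tool_pos: [0.5025, 0.1782, 0.1031]
tool_rot: [180.0, 0.1, 176.0]
force: [-1.1, 0.4, -5.4]
grip_width: 0.0156
```

Call:
servo_tool --plan '[[0,[0,0,0.06],[0,0,0]],[0,[0,0,0],[0,0,0]]]'

```text
time_s: 11.02
tool_pos: [0.5026, 0.1783, 0.1028]
tool_rot: [180.0, 0.1, 176.0]
force: [-1.2, 0.0, -3.9]
grip_width: 0.0153
```

```bash
python3 -c "
from h import *
go([.5026,.178,.103],176)"
```

```text
t 11.02 pos [0.5026 0.1783 0.1028] rot [1.7995e+02 7.0000e-02 1.7604e+02] F [-1.2  0.  -3.9] M [-0.03  0.13 -0.08] w 0.0153
shift cm [ 0.   -0.03 -0.02] turn [0.05 0.07 0.04]
```

Contact is starting at the expected height: the tray's weight is transferring. A touch more, then hold.

Call:
servo_tool --plan '[[0,[0,0,0.05],[0,0,0]],[0,[0,0,0.02],[0,0,0]],[0,[0,0,0],[0,0,0]],[0,[0,0,0],[0,0,0]],[0,[0,0,0],[0,0,0]],[0,[0,0,0],[0,0,0]]]'

```text
time_s: 11.52
tool_pos: [0.5027, 0.1783, 0.1027]
tool_rot: [179.9, 0.1, 176.0]
force: [-0.0, 0.4, -5.2]
grip_width: 0.0157
```

```bash
python3 -c "
from h import *
go([.5026,.178,.103],176)
s=env.read_camera('scene')['image']
cv2.imwrite('pics/s3.png',cv2.resize(s[140:340,140:380],None,fx=3,fy=3))"
```

```text
t 11.52 pos [0.5027 0.1783 0.1027] rot [1.7994e+02 8.0000e-02 1.7603e+02] F [-0.   0.4 -5.2] M [-0.04  0.1  -0.04] w 0.0157
shift cm [ 0.01 -0.03 -0.03] turn [0.06 0.08 0.03]
```

View pics/s3.png

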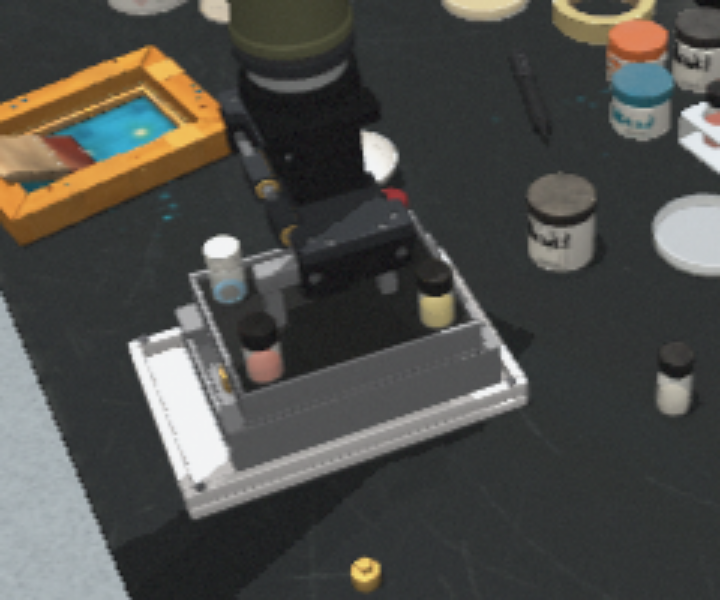

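The tray looks flush with the lower tray: only a thin seam at about (360,400). The weight is still in the gripper, so I'll lower a little more until it transfers.

Call:
servo_tool --plan '[[0,[0,0,0.08],[0,0,0]],[0,[0,0,0],[0,0,0]]]'

```text
time_s: 11.73
tool_pos: [0.5028, 0.1784, 0.1025]
tool_rot: [179.9, 0.1, 176.0]
force: [-2.3, -0.5, -1.4]
grip_width: 0.0154
```

Call:
servo_tool --plan '[[0,[0,0,0.08],[0,0,0]],[0,[0,0,0],[0,0,0]]]'

```text
time_s: 11.9
tool_pos: [0.5028, 0.1784, 0.1024]
tool_rot: [179.9, 0.1, 176.0]
force: [-3.5, -0.9, -1.5]
grip_width: 0.0157
```

Call:
servo_tool --plan '[[0,[0,0,0.08],[0,0,0]]]'

```text
time_s: 11.98
tool_pos: [0.5029, 0.1784, 0.102]
tool_rot: [179.9, 0.1, 176.0]
force: [-3.0, -0.7, 2.8]
grip_width: 0.0158
```

Call:
servo_tool --plan '[[0,[0,0,0],[0,0,0]],[0.4,[0,0,0],[0,0,0]],[0.6,[0,0,0],[0,0,0]],[0.8,[0,0,0],[0,0,0]],[0.8,[0,0,0],[0,0,0]],[0.8,[0,0,0],[0,0,0]],[0.8,[0,0,0],[0,0,0]],[0.8,[0,0,0],[0,0,0]],[0.8,[0,0,0],[0,0,0]],[0.8,[0,0,0],[0,0,0]],[0.8,[0,0,0],[0,0,0]],[0.8,[0,0,0],[0,0,0]]]'

```text
time_s: 12.98
tool_pos: [0.5071, 0.1801, 0.1043]
tool_rot: [179.6, 0.6, 176.0]
force: [-0.1, 0.1, -0.6]
grip_width: 0.0688
```

```bash
python3 -c "
from h import *
go([.5026,.178,.25],176)"
```

```text
t 12.98 pos [0.5071 0.1801 0.1043] rot [179.64   0.61 176.03] F [-0.1  0.1 -0.6] M [-0.02 -0.02  0.  ] w 0.0688
shift cm [  0.28  -0.15 -14.58] turn [0.36 0.61 0.03]
```

Released, force zero. Retreat straight up, then look.

Call:
servo_tool --plan '[[0.8,[0,0,-1],[0.2,0.3,0]],[0.8,[0,0,-2],[0,0,0]],[0.8,[0,0,-2],[0,0,0]],[0.8,[0,0,-3],[0,0,0]],[0.8,[0,0,-3],[0,0,0]],[0.8,[0,0,-3],[0,0,0]],[0.8,[2,-3,0],[0,0,0]],[0.8,[0,-4,0],[0,0,0]],[0.8,[0,-4,0],[0,0,0]],[0.8,[0,-4,0],[0,0,0]],[0.8,[0,-4,0],[0,0,0]],[0.8,[0,-4,0],[0,0,0]],[0.8,[0,-2,0],[0,0,0]],[0.8,[0,0,0],[0,0,0]],[0.8,[0,0,0],[0,0,0]]]'

```text
time_s: 14.23
tool_pos: [0.4673, -0.0773, 0.2514]
tool_rot: [179.8, 0.5, 176.3]
force: [0.3, 0.3, -0.5]
grip_width: 0.0693
```

```bash
python3 -c "
from h import *
go([.5026,-.1,.25],176)
s=env.read_camera('scene')['image'];t=env.read_camera('top')['image']
cv2.imwrite('pics/fin.png',cv2.hconcat([cv2.resize(s[160:340,160:340],(400,400)),cv2.resize(t[235:360,225:350],(400,400))]))"
```

```text
t 14.23 pos [ 0.4673 -0.0773  0.2514] rot [179.76   0.5  176.3 ] F [ 0.3  0.3 -0.5] M [ 0.08 -0.01  0.02] w 0.0693
shift cm [-3.67 -2.04  0.16] turn [0.24 0.5  0.3 ]
```

View pics/fin.png

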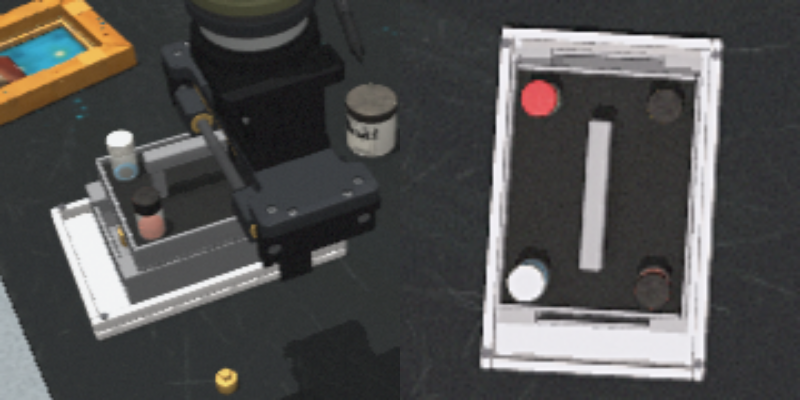

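The tray stands square in the carrier, with the handle running from (600,122) to (591,270) in the top crop. The robot is clear and the brass weight is untouched. One ray check, then hand in.

```bash
python3 -c "
from h import *
c=env.read_camera('top')
f=lambda x,y:((x-400)/3.2+225,y/3.2+235)
for z in (.131,.143):
  A=onz(c,*f(600,122),z);B=onz(c,*f(591,270),z);d=A-B;print((A+B)/2,np.linalg.norm(d),np.degrees(np.arctan2(d[1],d[0])))
print(env.sign_off())"
```

```text
[0.50259992 0.17625529 0.131     ] 0.10144519011715775 -4.00370970597794
[0.5033753  0.17559013 0.143     ] 0.1002603292755676 -4.003709705977943
the job is handed in; nothing more can be done
None
```

The vial tray is stacked on the lower tray, released, and the job is handed in; no verdict was reported. It took about 14 s of the 72 s allowed.

I gripped the tray by its handle, lifted it about 147 mm and carried it across. I lined it up on the sockets using the top and wrist cameras, which agreed to within about 1 mm. The lugs went in on the first try with no rail contact.

- **Height:** the tray came to rest with its lug tips at about 43–44 mm by the tool reading; home is 44.
- **Force:** the most I read pressing on the lower tray was about 9 N, against the 25 N limit. I only sampled between moves, so a brief higher peak would not have shown.
- **Position after release:** the handle centre is at (0.503, 0.176) and turned −4.0°. The socket centre was measured at (0.503, 0.178) and −4.0°. The 1–2 mm difference in y is within camera error.
- **Bystanders:** the closing views cover only the area round the carrier, and nothing in them had moved. I did not re-measure the others, but the arm only passed well above them.
- **Disagreement:** the tray's position along the handle in the gripper came out 0.5 mm off by its rim and 1.5 mm off by the handle end. I used 0.8 mm. At the end there was a sideways force of about 3 N, probably a lug touching a socket wall. It was gone after release.

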